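# Clip the rinsing basket onto the drip stand

## Robot

A 6-joint arm with a two-finger parallel gripper is mounted at the origin on a cart in front of the work surface, level with it; the furniture and walls round the work are solid. World frame = base frame: x ahead of the robot, y to its left, z up, the work surface at z = 0. Lengths are in m, angles in rad, forces in N, time in s.
With the tool pointing down it reaches from about 0.35 to 0.975 m from the base axis. Payload 4.9 kg.
Tool frame: the origin (TCP) lies on the centre line of the jaws, within the pads' length; the fingertips stand manip.tcp_to_tips ahead of it and the grasp point (between the pads) is the TCP (manip.tcp_to_tips is the distance from the TCP to the fingertips, in m); y points along the fingers, z is the direction in which the jaws open and shut, and the axes are right-handed (so a half turn about y gives the same grasp; the last joint's range is limited). The gripper opens to 85 mm and grips with 20 to 120 N. Pads are 22 mm wide; open, the fingers measure 114 mm over their backs; the gripper's body (76 mm by 85 mm) begins 54 mm behind the grasp point. The pads swing forward as they close: fully open they stand 13 mm farther back than shut.
Start: joints at [1.098, 0.053, 1.613, -0, 1.476, -0.119], TCP at [0.217, 0.586, 0.25] pointing down, gripper open.
Joint ranges: [-3.01, 3.01], [-1.01, 2.22], [0.06, 2.58], [-1.02, 4.17], [0.09, 2.62], [-3.14, 3.14]. Speed limits (rad/s): [2.57, 2.57, 3.14, 3.14, 3.14, 3.14].

## Interface

Orientations are given as a unit quaternion [w, x, y, z].
In Python, from plant import manip gives the robot as it stands.
- The arm moves only by the tool apply_moves, never from a script. Its argument "moves" is a list of rows, each a list of 7 numbers: the gripper's target within -1 to 1 (shut at 1, half-way at 0, fully open at -1), then the shift along the tool's x, y, z in mm, then the turn, a rotation vector about the tool's x, y, z in degrees. A call has 1 to 20 rows; each row shifts and turns the commanded pose from where the row before left it, along the tool's axes as they then stand; what a row does not reach is not made up. A row lasts 1/10 s, in which the tool goes at most 50 mm and 8.59 degrees, less where a joint would pass 70% of its speed; a pose out of reach is approached as far as the arm can. A call with a gripper value outside its range is refused whole. The fingers move at their own pace and stop on an object; the grip force is fixed at half the most. Time passes only in rows, so rows that do not move let the fingers close. It gives the time, the measured TCP pose, the force and the opening at its end, in the units of the state.
- manip.state(): the state, without advancing time (a new reading comes with each control period).
- manip.grab_frame(name): name is "scene" or "top"; returns the picture (420x560x3 uint8, blue, green, red); there is no depth.
- manip.calibration(name): a dict with "mtx" (3x3 intrinsics, pixels), "T" (4x4, takes a point from camera to world coordinates). Camera axes: x right, y down, z forward; pixel columns grow to the right and rows downward; lengths in m; the calibration is good to about 2 mm. A picture is of the moment at which its call begins. calibration takes no time and is no camera call.
- manip.job_done(): hands the job in, once; it reports no verdict.
The state is a dict: "time": time; "joint_pos": joint angles; "joint_vel": joint speeds; "joint_efforts": joint torques, N m; "tool_pos": TCP position; "tool_rot": TCP orientation; "contact_force": force on the tool from outside, world axes, zero at the start; "ft_torque": the same for the moment, N m; "gripper_width": opening from 0.0 (shut) to 1.0 (fully open).
Only numpy, scipy, OpenCV 4.12 (cv2) and the standard library are available. Lean on these libraries where they do the work, as an engineer would, in place of code of your own. Each camera call takes 0.05 s, during which the arm holds its last target. There are 200 camera calls.

## Task

Hang the rinsed bone up to drip: lift the basket with the bone in it by its flat tab, keep it level, and clip its snap hook onto the square eye of the drip stand by pressing the sprung gate over the eye's top bar until it snaps shut below the bar. Then tug it lightly upwards until you feel the gate hold, and let it hang freely from the eye. Feel your way and press gently, 20 N at most: the eye's height is set differently every time; leave the other things where they are.

Things in the scene. Friction and masses are not known exactly. Their poses are not given: they have to be found in the camera images.
- grip_tab (a point): Centre of the flat steel tab on top of the basket's hanger, to be gripped from above with the fingers closing along y: 10 mm thick (y), 26 mm wide (x), free 18 mm below and 19 mm above this point, which is 210 mm above the basket's underside at x = -2 mm. Axes as the basket's: z up, hook in the x-z plane, its back bar on the -x side, its nose on the +x side.
- basket: Loose steel basket, 0.33 to 0.46 kg with bone; origin: centre of its underside. Tray 108 x 108 mm, 28 mm high (bone up to 37 mm). A 7 x 10 mm flat bar rises from its -x wall, slants in from 70 to 114 mm height, then goes up at x = -22 mm into the hook. From the +x side the space between tray and nose is open: the eye is brought in there.
- nose (a point): Lowest point of the hook's nose: x = +26 mm, 138 mm above the basket's underside; from there it slants up and inwards to x = +18 mm at 153 mm (inner face x = +14.5 mm) as a lead-in for the eye's bar.
- gate (a joint): Sprung gate, 26 mm long, hinged on the back bar at x = -14 mm, 151 mm above the basket's underside, tip at the nose. 0 = shut; swings only inward and up, to 1.2 rad, and springs back. Bar pressed on it from below: some 4 to 6 N, best at x = +2 to +9 mm; it slips past the tip with its centre 170 to 176 mm up and the gate snaps shut below it; a pull up then loads the gate.
- gate_mid (a point): Middle of the gate's bar (8 mm wide, 5 mm thick); moves with the gate.
- hook_bow (a point): Where the centre of the eye's bar rests in the bow: x = -2 mm, 179.5 mm above the basket's underside; the bow's under side is 3.5 mm higher. Axes as the basket's.
- eye_foot (a point): Point on the bench (z = 0) plumb below the middle of the eye's top bar; y along the bar towards the post, x across it.
- stand: Fixed drip stand, origin and axes as eye_foot. Post 16 mm thick, 283 mm high, at y = +135 mm, foot 100 x 85 mm. A clamped arm along y carries an upright square eye in the y-z plane: 7 mm round bar, opening 41 x 35 mm, level top bar along y. The clamp is set anew each time and not measured: top bar's centre 217 to 253 mm above the bench; arm (10 mm) 21 mm lower. Rigid under load.
- bone: Small toe bone 67 x 82 x 30 mm lying loose in the basket; origin at the middle of its under side. It must stay in the basket.
- vial_near: Bystander: capped specimen vial 34 mm across, 68 mm high, origin at the middle of its underside. Leave alone.
- tape: Bystander: roll of tape 86 mm across, 19 mm high, origin at the middle of its underside. Leave alone.
- stone: Bystander: lump of rock 44 x 60 x 46 mm, origin at the middle of its underside. Leave alone.
Things that resemble listed ones, but are neither listed nor needed, are in the scene too. Leave any orange or turquoise look-alike of the bone alone. Leave any brown or green look-alike of the basket alone.

How it is judged:
By the outcome, as a careful person would: the job done as asked, in the order asked, and still so for the second after the job is handed in, with the robot touching nothing.
It also fails if it takes over 54 s, if anything falls off the work surface, if the arm or the gripper's body presses on something with over 40 N, if the wrist force passes 120 N, or if a joint passes its speed limit or range.

## Working session

There is one attempt and no reset: what is moved stays moved. The work goes in short steps, Python scripts to look and compute and a tool call to move; the robot and the scene stay as the last step left them, time stands still between calls to the robot, and variables do not carry over. Pictures are saved under pics/ and viewed, about 8 in all and at most 12, crops included, and the job is handed in when it is done.

Besides the shell and the picture viewer there is one more tool, called by a JSON object that holds its "name" and its "arguments". apply_moves: Moves the arm, as the interface text tells. Its arguments: {"type":"object","properties":{"moves":{"type":"array","items":{"type":"array","items":{"type":"number"}}}},"required":["moves"]}

```bash
mkdir -p pics
python3 - <<'E'
from plant import manip
import cv2,numpy as np
for n in("scene","top"):
    cv2.imwrite(f"pics/{n}0.png",manip.grab_frame(n)); c=manip.calibration(n);print(n,np.round(c["mtx"],1).tolist(),np.round(c["T"],3).tolist())
print(manip.state(),manip.tcp_to_tips)
E
```

```text
scene [[470.9, 0.0, 288.9], [0.0, 470.9, 208.5], [0.0, 0.0, 1.0]] [[-0.878, -0.347, 0.331, 0.042], [-0.48, 0.631, -0.61, 0.675], [0.003, -0.694, -0.72, 1.255], [0.0, 0.0, 0.0, 1.0]]
top [[436.1, 0.0, 274.6], [0.0, 436.1, 206.6], [0.0, 0.0, 1.0]] [[0.009, -0.994, 0.106, 0.424], [-1.0, -0.011, -0.013, -0.267], [0.014, -0.106, -0.994, 1.457], [0.0, 0.0, 0.0, 1.0]]
{'time': 0.1, 'joint_pos': array([ 1.09802754e+00,  5.32915175e-02,  1.61415419e+00,  1.74249907e-05,
        1.47602109e+00, -1.18999565e-01]), 'joint_vel': array([-0.00036845, -0.00208342, -0.00508222,  0.00297045, -0.00291456,
       -0.00047495]), 'joint_efforts': array([-2.84696716e-04, -3.94903350e+01, -3.71361709e+01, -6.11224436e-05,
        3.94195144e-03, -3.33981163e-06]), 'tool_pos': array([0.21627352, 0.58582052, 0.24918701]), 'tool_rot': array([-0.69544112,  0.69670518, -0.12462469,  0.12422654]), 'contact_force': array([ 0.01745617, -0.43245277, -0.45392529]), 'ft_torque': array([ 0.00254976,  0.02483982, -0.03619707]), 'gripper_width': 0.9991245226563091} 0.019
```

View pics/scene0.png

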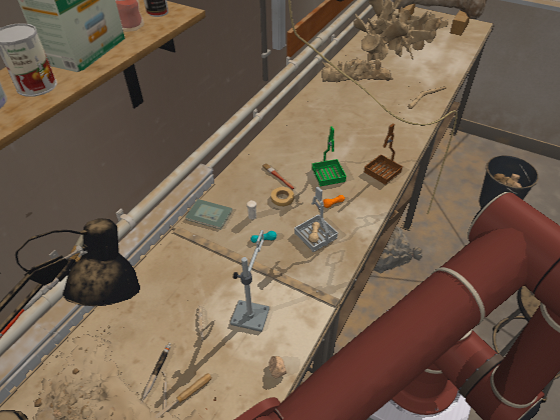

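View pics/top0.png

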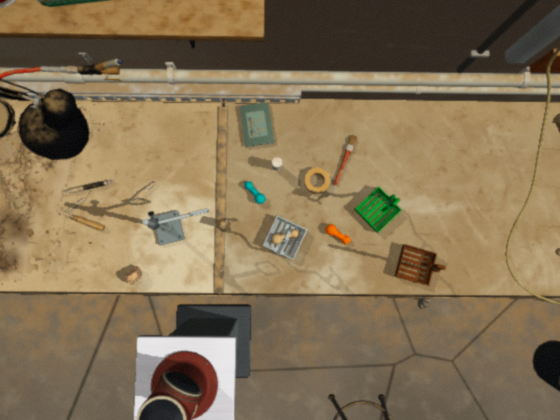

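The steel basket with the tan bone is at top (286,237) and scene (316,232). The green basket (top 378,209) and brown basket (top 416,265) are look-alikes to leave. So are the turquoise bone (top 254,192) and orange bone (top 339,234). The stand's post is at about top (152,220), with its arm tip and eye at about (208,210). Next I'll enlarge to confirm.

Run:
```python
import cv2,numpy as np
a=cv2.imread("pics/scene0.png");b=cv2.imread("pics/top0.png")
A=cv2.resize(a[180:340,220:350],None,fx=4.6,fy=3.7,interpolation=cv2.INTER_CUBIC) if 0 else cv2.resize(a[182:332,220:350],None,fx=4,fy=4,interpolation=cv2.INTER_CUBIC)
B=cv2.resize(b[185:285,140:320],None,fx=4.4,fy=4.4,interpolation=cv2.INTER_CUBIC)
cv2.imwrite("pics/cA.png",A);cv2.imwrite("pics/cB.png",B)
```

```text
(no output)
```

View pics/cA.png

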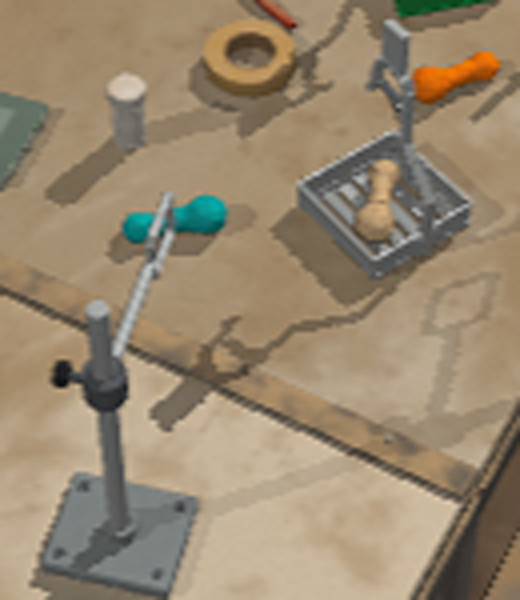

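View pics/cB.png

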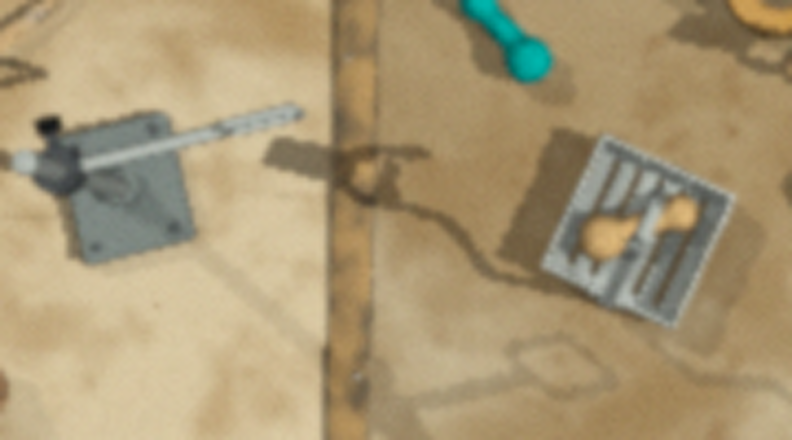

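The crops confirm it. The steel basket's bar rises from its lower-left wall in the top view, and its tab is at scene crop (396,45). The eye is edge-on at top crop (222–300, 128–110) and scene crop (150–170, 195–270).

```bash
cat > h.py <<'E'
from plant import manip
import cv2,numpy as np
C={n:manip.calibration(n) for n in("scene","top")}
def proj(n,P):
    T=np.linalg.inv(C[n]["T"]);p=np.atleast_2d(P)@T[:3,:3].T+T[:3,3];p=p@C[n]["mtx"].T;return p[:,:2]/p[:,2:]
def atz(n,uv,z):
    uv=np.atleast_2d(uv).astype(float);r=np.c_[uv,np.ones(len(uv))]@np.linalg.inv(C[n]["mtx"]).T@C[n]["T"][:3,:3].T;o=C[n]["T"][:3,3]
    return o+r*((z-o[2])/r[:,2:])
def pose(xy,yaw,P):
    c,s=np.cos(yaw),np.sin(yaw);return np.atleast_2d(P)@np.array([[c,s,0],[-s,c,0],[0,0,1]])+[*xy,0]
E
cat > m.py <<'E'
from h import *
A=lambda p:np.array(p)/4+[220,182]
B=lambda p:np.array(p)/4.4+[140,185]
r=atz("top",B([(603,137),(735,200),(675,325),(545,268)]),.028);print("rimtop",r.round(4).tolist(),r.mean(0))
r=atz("scene",A([(397,135),(470,207),(378,275),(298,188)]),.028);print("rimsc",r.round(4).tolist(),r.mean(0))
print("post",atz("top",B((22,162)),.283),atz("scene",A((97,308)),.283))
print("tab",atz("scene",A((396,45)),.21))
for z in(.217,.235,.253):print("eye",z,atz("top",B([(222,128),(300,110)]),z).round(4).tolist(),atz("scene",A([(168,195),(158,228)]),z).round(4).tolist())
E
python3 m.py
python3 - <<'E'
import sys;sys.path.insert(0,'.')
from h import *
from scipy.spatial.transform import Rotation as R
q=manip.state()["tool_rot"];print(R.from_quat([*q[1:],q[0]]).as_matrix().round(3))
a=cv2.imread("pics/scene0.png");b=cv2.imread("pics/top0.png")
f=lambda im,x,y,w,h:cv2.resize(im[y:y+h,x:x+w],(400,300) ,interpolation=cv2.INTER_CUBIC)
cv2.imwrite("pics/d.png",np.vstack([np.hstack([f(a,235,225,40,30),f(b,180,197,40,30)]),np.hstack([f(a,295,185,40,30),f(b,260,220,40,30)])]))
E
```

```text
rimtop [[0.5452, -0.2943, 0.028], [0.4991, -0.3932, 0.028], [0.4062, -0.3488, 0.028], [0.4473, -0.2521, 0.028]] [ 0.47444247 -0.32212197  0.028     ]
rimsc [[0.494, -0.3852, 0.028], [0.4016, -0.3392, 0.028], [0.4376, -0.2341, 0.028], [0.5416, -0.2871, 0.028]] [ 0.46870397 -0.31141103  0.028     ]
post [[0.50463775 0.0652625  0.283     ]] [[0.50309393 0.06736504 0.283     ]]
tab [[ 0.47080371 -0.31562432  0.21      ]]
eye 0.217 [[0.5325, -0.0441, 0.217], [0.5447, -0.0941, 0.217]] [[0.5448, -0.087, 0.217], [0.5349, -0.0564, 0.217]]
eye 0.235 [[0.5309, -0.0473, 0.235], [0.543, -0.0966, 0.235]] [[0.5361, -0.0738, 0.235], [0.5263, -0.0437, 0.235]]
eye 0.253 [[0.5294, -0.0505, 0.253], [0.5412, -0.0991, 0.253]] [[0.5274, -0.0606, 0.253], [0.5178, -0.031, 0.253]]
[[ 0.938 -0.001  0.346]
 [-0.346 -0.002  0.938]
 [-0.    -1.    -0.002]]
```

View pics/d.png

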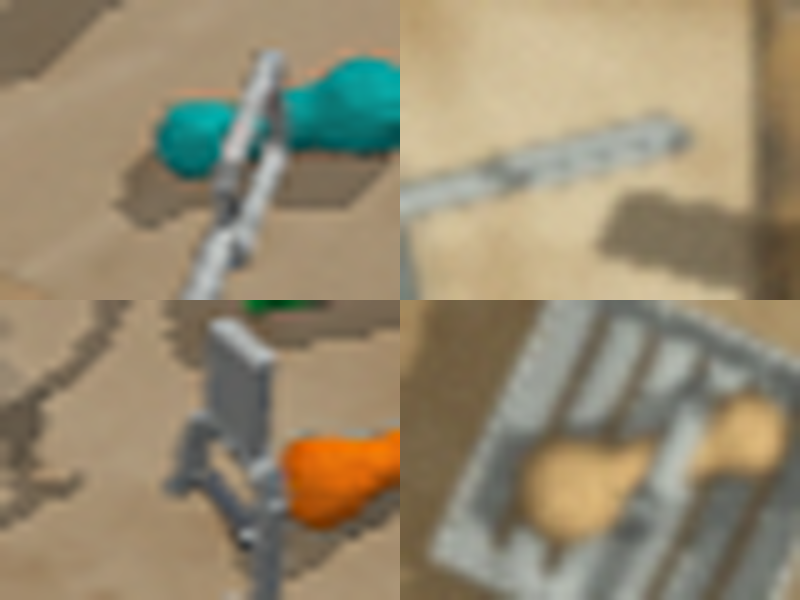

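Enlarged (10×): in the scene view the eye's top bar runs from (270,62) to (222,187), with the bottom bar at (280,140)–(243,248). In the top view the eye spans (508,172)–(690,135). The hook and tab of the steel basket are clear. I'll fit both poses.

```bash
cat > f.py <<'E'
from h import *
from scipy.optimize import least_squares as LS
S=lambda p:np.array(p)/10+[235,225]-.45
S2=lambda p:np.array(p)/10+[295,185]-.45
A=lambda p:np.array(p)/4+[220,182]-.4
B=lambda p:np.array(p)/4.4+[140,185]-.4
def st(p):
    x,y,a,h=p
    e=pose((x,y),a,[(0,-.024,h),(0,.024,h),(0,-.024,h-.042),(0,.024,h-.042)]); t=pose((x,y),a,[(0,.135,.283)])
    r=(proj("scene",e)-S([(270,57),(222,187),(280,145),(243,252)])).ravel()
    tp=proj("top",pose((x,y),a,[(0,-.0275,h-.005),(0,.0275,h-.005)]))-(np.array([(290,135),(108,172)])/10+[180,197]-.45)
    return np.r_[r,tp.ravel(),(proj("scene",t)-A((97,306)))[0],(proj("top",t)-B((22,162)))[0]]
s=LS(st,[.537,-.068,.2,.235],loss="soft_l1");print("stand",s.x.round(4),np.degrees(s.x[2]),st(s.x).round(1))
def bk(p):
    x,y,a=p;q=.054
    c=pose((x,y),a,[(q,q,.028),(q,-q,.028),(-q,-q,.028),(-q,q,.028)])
    r=proj("top",c)-B([(603,137),(735,200),(675,325),(545,268)])
    r2=proj("scene",c)-A([(298,188),(397,135),(470,207),(378,275)])
    k=proj("scene",pose((x,y),a,[(.011,0,.229),(-.015,0,.229),(.026,0,.138)]))-S2([(218,25),(265,60),(178,190)])
    return np.r_[r.ravel(),r2.ravel(),k.ravel()]
s=LS(bk,[.472,-.318,-.43],loss="soft_l1");x,y,a=s.x;print("basket",s.x.round(4),np.degrees(a),bk(s.x).round(1))
print("tab",pose((x,y),a,[(-.002,0,.21)]))
E
python3 f.py
```

```text
stand [ 0.5401 -0.0666  0.2539  0.2163] 14.545195578423222 [ 0.6 -0.1  0.6 -0.9  0.1  0.3 -0.8  1.8 -0.4 -0.6 -1.   0.3  0.1 -0.4
  0.9 -0.2]
basket [ 0.4744 -0.3183 -0.4283] -24.54200717982799 [-0.4  0.2 -0.6 -0.2 -0.8  1.4 -1.2  0.3 -0.1 -0.9 -0.8 -1.1  0.8 -0.8
 -0.6 -3.3  0.1 -0.9  0.6  0.1  0.  -0. ]
tab [[ 0.47254034 -0.31750167  0.21      ]]
```

{"name": "apply_moves", "arguments": {"moves": [[-1, 0, -43.5, 0, 0, 4.3, 0], [-1, 0, -43.5, 0, 0, 0, 0], [-1, 0, -43, 0, 0, 0, 0], [-1, 32.3, 0, -29.8, 0, 0, 0], [-1, 32.3, 0, -29.8, 0, 0, 0], [-1, 32.3, 0, -29.8, 0, 0, 0], [-1, 32.3, 0, -29.8, 0, 0, 0], [-1, 32.3, 0, -29.8, 0, 0, 0], [-1, 32.3, 0, -29.8, 0, 0, 0], [-1, 32.3, 0, -29.8, 0, 0, 0], [-1, 32.3, 0, -29.8, 0, 0, 0], [-1, 32.3, 0, -29.8, 0, 0, 0], [-1, 32.3, 0, -29.8, 0, 0, 0], [-1, 32.3, 0, -29.8, 0, 0, 0], [-1, 32.3, 0, -29.8, 0, 0, 0]]}}

```text
time: 1.6
tool_pos: [0.4205, 0.0981, 0.3799]
tool_rot: [0.691, -0.691, 0.15, -0.15]
contact_force: [1.1, 0.2, 0.4]
gripper_width: 0.999
```

{"name": "apply_moves", "arguments": {"moves": [[-1, 22.1, 0, -35.8, 0, 0, 0], [-1, 22.1, 0, -35.8, 0, 0, 0], [-1, 22.1, 0, -35.8, 0, 0, 0], [-1, 22.1, 0, -35.8, 0, 0, 0], [-1, 22.1, 0, -35.8, 0, 0, 0], [-1, 22.1, 0, -35.8, 0, 0, 0], [-1, 22.1, 0, -35.8, 0, 0, 0], [-1, 22.1, 0, -35.8, 0, 0, 0], [-1, 22.1, 0, -35.8, 0, 0, 0], [-1, 22.1, 0, -35.8, 0, 0, 0], [-1, 0, 0, 0, 0, 0, 0], [-1, 0, 0, 0, 0, 0, 0]]}}

```text
time: 2.8
tool_pos: [0.4722, -0.3181, 0.3792]
tool_rot: [0.691, -0.69, 0.152, -0.15]
contact_force: [0.2, 0.6, 0.3]
gripper_width: 0.999
```

```bash
cat > t.py <<'E'
from h import *
import sys
from scipy.spatial.transform import Rotation as R
def tl(goal,yaw):  # goal tcp, jaw yaw deg
    s=manip.state();q=s["tool_rot"];M=R.from_quat([*q[1:],q[0]]).as_matrix()
    print("t",s["time"],"tcp",s["tool_pos"].round(4),"w",round(s["gripper_width"],3),"F",s["contact_force"].round(2),"T",s["ft_torque"].round(2),"j",s["joint_pos"].round(2))
    print("yaw",np.degrees(np.arctan2(M[1,2],M[0,2])),"down",M[:,1].round(4))
    print("tool mm",((np.array(goal)-s["tool_pos"])@M*1000).round(1))
    z=np.array([np.cos(np.radians(yaw)),np.sin(np.radians(yaw)),0]);y=np.array([0,0,-1.]);W=np.c_[np.cross(y,z),y,z]
    print("turn",np.degrees(R.from_matrix(M.T@W).as_rotvec()).round(2))
v=list(map(float,sys.argv[1:]))
tl(v[:3],v[3])
E
python3 t.py .4725 -.3175 .213 65.46
python3 - <<'E'
from h import *
a=manip.grab_frame("scene");b=manip.grab_frame("top")
g=manip.state()["tool_pos"]; print(proj("scene",g),proj("top",g))
f=lambda im,x,y,w,h:cv2.resize(im[y:y+h,x:x+w],(400,400) ,interpolation=cv2.INTER_CUBIC)
cv2.imwrite("pics/e.png",np.hstack([f(a,260,120,120,120),f(b,230,180,100,100)]))
E
```

```text
t 2.8 tcp [ 0.4722 -0.3181  0.3792] w 0.999 F [0.21 0.6  0.33] T [0.02 0.01 0.01] j [-0.72 -0.12  1.57  0.    1.69 -1.86]
yaw 65.34666046567253 down [-0.0016  0.0019 -1.    ]
tool mm [  0.4 166.2   0.5]
turn [-0.06 -0.11 -0.13]
[[321.52423074 151.07406408]] [[288.7512215  233.58678003]]
```

View pics/e.png

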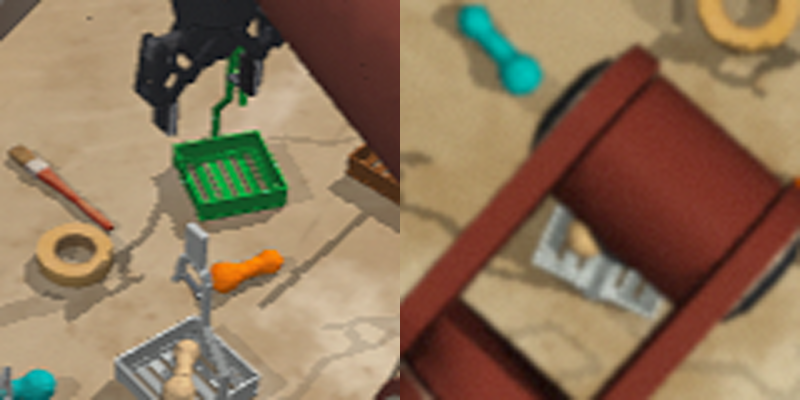

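The open jaws hang above the steel basket's tab (scene crop (197,240)), straddling it along the basket's y. Now I'll descend and grip.

{"name": "apply_moves", "arguments": {"moves": [[-1, 0.2, 40, 0.2, 0, 0, 0], [-1, 0.2, 40, 0.3, 0, 0, 0], [-1, 0, 30, 0, 0, 0, 0], [-1, 0, 20, 0, 0, 0, 0], [-1, 0, 15, 0, 0, 0, 0], [-1, 0, 12, 0, 0, 0, 0], [-1, 0, 9, 0, 0, 0, 0], [-1, 0, 0, 0, 0, 0, 0]]}}

```text
time: 3.7
tool_pos: [0.4728, -0.3168, 0.2135]
tool_rot: [0.691, -0.691, 0.151, -0.15]
contact_force: [0.3, 0.6, 0.0]
gripper_width: 1.0
```

```bash
python3 t.py .4725 -.3175 .213 65.46
```

```text
t 3.7 tcp [ 0.4728 -0.3168  0.2135] w 1.0 F [0.31 0.6  0.04] T [ 0.05 -0.   -0.02] j [-0.72 -0.05  1.78 -0.    1.42 -1.86]
yaw 65.44815253425321 down [-9.e-04  8.e-04 -1.e+00]
tool mm [-0.   0.5 -0.7]
turn [-0.02 -0.01 -0.07]
```

{"name": "apply_moves", "arguments": {"moves": [[0, 0, 0, 0, 0, 0, 0], [0.3, 0, 0, 0, 0, 0, 0], [0.5, 0, 0, 0, 0, 0, 0], [0.6, 0, 0, 0, 0, 0, 0], [0.7, 0, 0, 0, 0, 0, 0], [0.8, 0, 0, 0, 0, 0, 0], [1, 0, 0, 0, 0, 0, 0], [1, 0, 0, 0, 0, 0, 0], [1, 0, 0, 0, 0, 0, 0], [1, 0, 0, 0, 0, 0, 0]]}}

```text
time: 4.7
tool_pos: [0.4732, -0.3174, 0.2147]
tool_rot: [-0.691, 0.691, -0.15, 0.151]
contact_force: [1.1, 0.1, 2.2]
gripper_width: 0.11
```

```bash
python3 t.py .4725 -.3175 .213 65.46
```

```text
t 4.7 tcp [ 0.4732 -0.3174  0.2147] w 0.11 F [1.14 0.09 2.18] T [ 0.12  0.02 -0.03] j [-0.72 -0.05  1.78  0.    1.42 -1.86]
yaw 65.42965618486528 down [ 4.e-04 -3.e-04 -1.e+00]
tool mm [-0.6  1.7 -0.4]
turn [ 0.01 -0.03  0.03]
```

{"name": "apply_moves", "arguments": {"moves": [[1, 0, -3, 0, 0, 0, 0], [1, 0, -5, 0, 0, 0, 0], [1, 0, -8, 0, 0, 0, 0], [1, 0, -12, 0, 0, 0, 0], [1, 0, -14, 0, 0, 0, 0], [1, 0, -14, 0, 0, 0, 0], [1, 0, -14, 0, 0, 0, 0], [1, 0, -14, 0, 0, 0, 0], [1, 0, -10, 0, 0, 0, 0], [1, 0, -8, 0, 0, 0, 0], [1, 0, -4, 0, 0, 0, 0], [1, 0, 0, 0, 0, 0, 0], [1, 0, 0, 0, 0, 0, 0]]}}

```text
time: 6.0
tool_pos: [0.4728, -0.3172, 0.3196]
tool_rot: [0.691, -0.691, 0.151, -0.15]
contact_force: [-1.1, -0.1, -4.4]
gripper_width: 0.107
```

```bash
python3 t.py .4725 -.3175 .322 65.46
python3 - <<'E'
from h import *
a=manip.grab_frame("scene");b=manip.grab_frame("top")
f=lambda im,x,y,w,h:cv2.resize(im[y:y+h,x:x+w],(w*5,h*5) ,interpolation=cv2.INTER_CUBIC)
cv2.imwrite("pics/g.png",f(a,270,120,110,120))
E
```

```text
t 6.0 tcp [ 0.4728 -0.3172  0.3196] w 0.107 F [-1.11 -0.15 -4.41] T [-0.01 -0.01  0.02] j [-0.72 -0.11  1.66 -0.    1.59 -1.86]
yaw 65.42877630905231 down [-9.e-04  8.e-04 -1.e+00]
tool mm [-0.2 -2.4 -0.5]
turn [-0.02 -0.03 -0.07]
```

View pics/g.png

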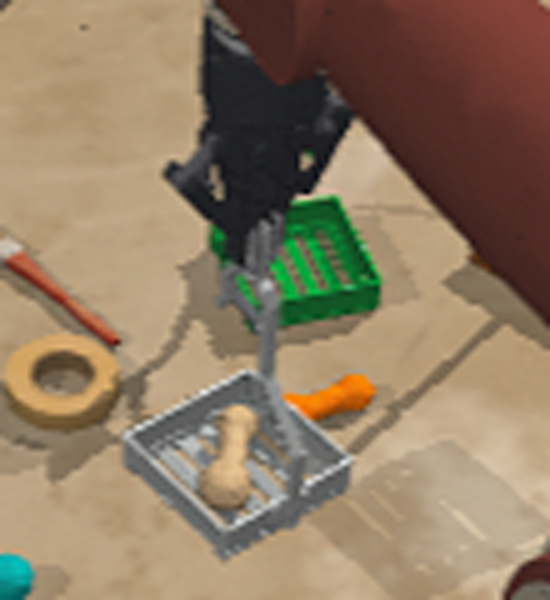

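The basket hangs level in the grip with the bone in the tray. The load is about 4.4 N, which fits. I'll turn it to the stand's yaw and move to a staging point on the eye's −x side.

{"name": "apply_moves", "arguments": {"moves": [[1, 0, -1, 0, 0, -3, 0], [1, 0, -1.5, 0, 0, -6, 0], [1, 0, 0, 0, 0, -7.5, 0], [1, 0, 0, 0, 0, -7.5, 0], [1, 0, 0, 0, 0, -7, 0], [1, 0, 0, 0, 0, -5, 0], [1, 0, 0, 0, 0, -3.1, 0], [1, 1, 0, 8, 0, 0, 0], [1, 1, 0, 16, 0, 0, 0], [1, 1, 0, 26, 0, 0, 0], [1, 1, 0, 30, 0, 0, 0], [1, 1, 0, 32, 0, 0, 0], [1, 1, 0, 32, 0, 0, 0], [1, 1, 0, 30, 0, 0, 0], [1, 1, 0, 26, 0, 0, 0], [1, 1, 0, 16, 0, 0, 0], [1, 1, 0, 9.8, 0, 0, 0], [1, 0, 0, 0, 0, 0, 0], [1, 0, 0, 0, 0, 0, 0]]}}

```text
time: 8.0
tool_pos: [0.4262, -0.0966, 0.3228]
tool_rot: [-0.701, 0.702, 0.089, -0.089]
contact_force: [-0.3, -0.2, -4.5]
gripper_width: 0.103
```

```bash
python3 t.py .5328 -.0685 .322 104.5
python3 - <<'E'
from h import *
a=manip.grab_frame("scene");b=manip.grab_frame("top")
cv2.imwrite("pics/i.png",cv2.resize(a[180:300,210:330],(600,600),interpolation=cv2.INTER_CUBIC))
cv2.imwrite("pics/it.png",b)
E
```

```text
t 8.0 tcp [ 0.4262 -0.0966  0.3228] w 0.103 F [-0.29 -0.24 -4.48] T [-0.04  0.03 -0.02] j [-0.39 -0.45  1.93 -0.    1.66 -2.22]
yaw 104.51076238503528 down [ 1.e-04 -8.e-04 -1.e+00]
tool mm [110.2   0.8   0.5]
turn [ 0.05  0.01 -0.  ]
```

View pics/i.png

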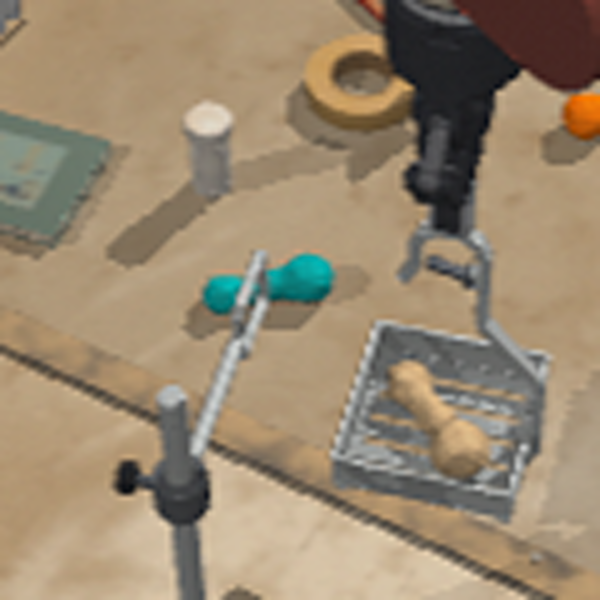

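Scene view: the basket is level, the hook faces the eye, the nose is at (405,278) and the eye's top bar runs (262,255)–(238,325). I'll check the predicted hook and tray pixels against these.

```bash
cat > k.py <<'E'
from h import *
from scipy.optimize import least_squares as LS
D=lambda p:np.array(p)/5+[210,180]-.4
P=[(.054,.054,.028),(.054,-.054,.028),(-.054,-.054,.028),(-.054,.054,.028),(.026,0,.138),(-.002,0,.1865)]
px=D([(332,457),(378,322),(550,355),(515,492),(405,278),(450,232)])
a=np.radians(14.5);xy=np.array([.4262,-.0966])+.002*np.array([np.cos(a),np.sin(a)])
f=lambda p:(proj("scene",pose(p[:2],p[2],P)+[0,0,p[3]])-px).ravel()
print("pred res",f([*xy,a,.108]).reshape(-1,2).round(1).tolist())
s=LS(lambda p:f([*p[:2],p[2],.108]),[*xy,a]);print(s.x, np.degrees(s.x[2]),xy,s.fun.round(1))
# eye with h free, given post fixed; scene residuals for assumed (x,y,h)
e=D([(262,253),(238,325)])+0
for h in(.217,.222,.228):print(h,atz("scene",e,h).round(4).tolist())
E
python3 k.py
```

```text
pred res [[-0.0, 0.5], [-0.0, -0.1], [0.0, 0.0], [-0.5, 1.0], [-0.7, -0.1], [0.3, -0.5]]
[ 0.42801198 -0.09680414  0.26006536] 14.900647380244965 [ 0.4281363  -0.09609924] [ 0.2  0.5 -0.  -0.2  0.  -0.2 -0.2  0.8 -0.5 -0.2  0.5 -0.7]
0.217 [[0.5459, -0.0888, 0.217], [0.5298, -0.0354, 0.217]]
0.222 [[0.5435, -0.0852, 0.222], [0.5275, -0.032, 0.222]]
0.228 [[0.5406, -0.0807, 0.228], [0.5247, -0.0279, 0.228]]
```

Prediction and image agree to about 0.5 px. I'll move in along +x by 110 mm.

{"name": "apply_moves", "arguments": {"moves": [[1, 4, 0, 0, 0, 0, 0], [1, 8, 0, 0.5, 0, 0, 0], [1, 12, 0.8, 0, 0, 0, 0], [1, 14, 0, 0, 0, 0, 0], [1, 14, 0, 0, 0, 0, 0], [1, 14, 0, 0, 0, 0, 0], [1, 14, 0, 0, 0, 0, 0], [1, 12, 0, 0, 0, 0, 0], [1, 8, 0, 0, 0, 0, 0], [1, 6, 0, 0, 0, 0, 0], [1, 4, 0, 0, 0, 0, 0], [1, 0, 0, 0, 0, 0, 0], [1, 0, 0, 0, 0, 0, 0]]}}

```text
time: 9.4
tool_pos: [0.5322, -0.0682, 0.3221]
tool_rot: [-0.701, 0.701, 0.089, -0.089]
contact_force: [-0.4, 0.0, -3.7]
gripper_width: 0.108
```

```bash
python3 t.py .5328 -.0685 .322 104.5
python3 - <<'E'
from h import *
a=manip.grab_frame("scene")
cv2.imwrite("pics/l.png",cv2.resize(a[205:275,225:295],(700,700),interpolation=cv2.INTER_CUBIC)[:600])
import numpy as np
ang=np.radians(14.5);t=manip.state()["tool_pos"];xy=t[:2]+.002*np.array([np.cos(ang),np.sin(ang)])
p=proj("scene",pose(xy,ang,[(.026,0,.138),(-.014,0,.151),(-.002,0,.1865),(-.022,0,.12),(.0055,0,.109),(.0055,-.024,.109),(.0055,.024,.109)])+[0,0,t[2]-.2147]);print(((p-[225,205]+.45)*10).round())
E
```

```text
t 9.4 tcp [ 0.5322 -0.0682  0.3221] w 0.108 F [-0.37  0.   -3.7 ] T [0.01 0.06 0.01] j [-0.27 -0.19  1.73 -0.    1.61 -2.09]
yaw 104.52045503445964 down [-2.e-04 -1.e-04 -1.e+00]
tool mm [ 0.5  0.1 -0.4]
turn [ 0.    0.02 -0.01]
[[281. 238.]
 [414. 233.]
 [368. 140.]
 [444. 310.]
 [354. 317.]
 [377. 257.]
 [330. 379.]]
```

View pics/l.png

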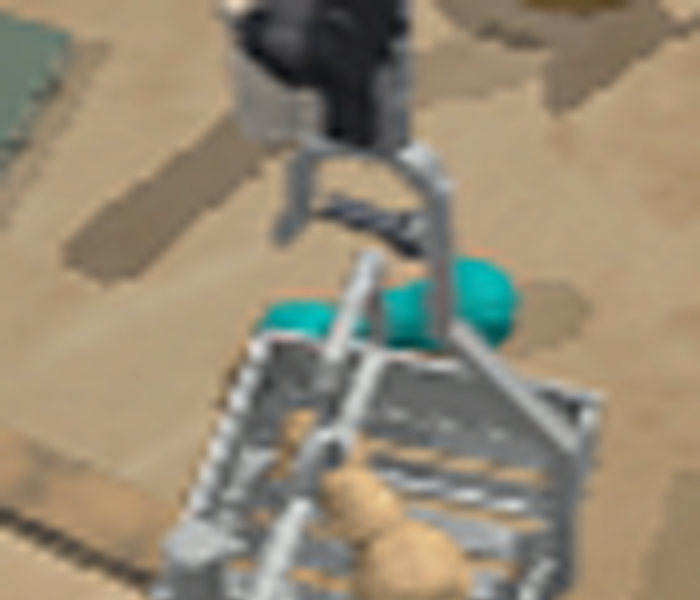

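Bar far end (370,258) and near end (330,375) against a predicted (377,257) and (330,379), so the bar sits at about x=+6.5 mm, below the gate and inside the lead-in. I'll shift 1 mm and lower it.

{"name": "apply_moves", "arguments": {"moves": [[1, 0.5, 4, 0, 0, 0, 0], [1, 0.5, 6, 0, 0, 0, 0], [1, 0, 7, 0, 0, 0, 0], [1, 0, 5, 0, 0, 0, 0], [1, 0, 3, 0, 0, 0, 0], [1, 0, 2, 0, 0, 0, 0], [1, 0, 0, 0, 0, 0, 0], [1, 0, 0, 0, 0, 0, 0]]}}

```text
time: 10.25
tool_pos: [0.5335, -0.0679, 0.2953]
tool_rot: [-0.701, 0.701, 0.09, -0.089]
contact_force: [0.7, 0.1, -3.8]
gripper_width: 0.108
```

{"name": "apply_moves", "arguments": {"moves": [[1, 0, 1.5, 0, 0, 0, 0], [1, 0, 1.5, 0, 0, 0, 0], [1, 0, 1.5, 0, 0, 0, 0], [1, 0, 1.5, 0, 0, 0, 0], [1, 0, 0, 0, 0, 0, 0]]}}

```text
time: 10.75
tool_pos: [0.5332, -0.0679, 0.2886]
tool_rot: [0.702, -0.701, -0.089, 0.09]
contact_force: [-0.1, 0.5, -4.6]
gripper_width: 0.109
```

{"name": "apply_moves", "arguments": {"moves": [[1, 0, 1.5, 0, 0, 0, 0], [1, 0, 1.5, 0, 0, 0, 0], [1, 0, 1.5, 0, 0, 0, 0], [1, 0, 1.5, 0, 0, 0, 0], [1, 0, 0, 0, 0, 0, 0]]}}

```text
time: 11.25
tool_pos: [0.5338, -0.0679, 0.2837]
tool_rot: [-0.701, 0.702, 0.09, -0.089]
contact_force: [0.5, -0.1, 2.2]
gripper_width: 0.109
```

{"name": "apply_moves", "arguments": {"moves": [[1, 0, 1.5, 0, 0, 0, 0], [1, 0, 1.5, 0, 0, 0, 0], [1, 0, 0, 0, 0, 0, 0]]}}

```text
time: 11.55
tool_pos: [0.5332, -0.0681, 0.2798]
tool_rot: [-0.701, 0.702, 0.089, -0.09]
contact_force: [-0.2, -0.4, 1.8]
gripper_width: 0.106
```

Gate contact felt: force rose by about 6 N, which puts the bar at about 0.218 m. I'll keep pressing gently.

{"name": "apply_moves", "arguments": {"moves": [[1, 0, 1.5, 0, 0, 0, 0], [1, 0, 1.5, 0, 0, 0, 0], [1, 0, 1.5, 0, 0, 0, 0], [1, 0, 1.5, 0, 0, 0, 0], [1, 0, 1.5, 0, 0, 0, 0], [1, 0, 1.5, 0, 0, 0, 0], [1, 0, 0, 0, 0, 0, 0]]}}

```text
time: 12.25
tool_pos: [0.5329, -0.0679, 0.2703]
tool_rot: [0.702, -0.701, -0.089, 0.09]
contact_force: [-2.0, -1.5, -0.6]
gripper_width: 0.108
```

{"name": "apply_moves", "arguments": {"moves": [[1, 0, 1.5, 0, 0, 0, 0], [1, 0, 1.5, 0, 0, 0, 0], [1, 0, 1.5, 0, 0, 0, 0], [1, 0, 0, 0, 0, 0, 0]]}}

```text
time: 12.65
tool_pos: [0.5323, -0.0679, 0.265]
tool_rot: [0.702, -0.701, -0.088, 0.091]
contact_force: [-3.7, -2.4, -3.8]
gripper_width: 0.111
```

{"name": "apply_moves", "arguments": {"moves": [[1, 0, 1.5, 0, 0, 0, 0], [1, 0, 1.5, 0, 0, 0, 0], [1, 0, 0, 0, 0, 0, 0]]}}

```text
time: 12.95
tool_pos: [0.5337, -0.0676, 0.2628]
tool_rot: [0.702, -0.701, -0.09, 0.089]
contact_force: [0.1, 1.0, -5.2]
gripper_width: 0.107
```

{"name": "apply_moves", "arguments": {"moves": [[1, 0, 1.5, 0, 0, 0, 0], [1, 0, 0, 0, 0, 0, 0]]}}

```text
time: 13.15
tool_pos: [0.5336, -0.0678, 0.2618]
tool_rot: [0.701, -0.701, -0.09, 0.089]
contact_force: [1.1, 0.6, -4.0]
gripper_width: 0.105
```

The lateral force vanished and Fz is back to the bare weight, so the gate has probably snapped. I'll go on gently to bow contact.

{"name": "apply_moves", "arguments": {"moves": [[1, 0, 1, 0, 0, 0, 0], [1, 0, 1, 0, 0, 0, 0], [1, 0, 1, 0, 0, 0, 0], [1, 0, 0, 0, 0, 0, 0]]}}

```text
time: 13.55
tool_pos: [0.5333, -0.0679, 0.2588]
tool_rot: [0.701, -0.701, -0.089, 0.09]
contact_force: [0.6, -0.4, -5.4]
gripper_width: 0.109
```

{"name": "apply_moves", "arguments": {"moves": [[1, 0, 1, 0, 0, 0, 0], [1, 0, 1, 0, 0, 0, 0], [1, 0, 0, 0, 0, 0, 0]]}}

```text
time: 13.85
tool_pos: [0.5338, -0.0679, 0.2577]
tool_rot: [-0.701, 0.702, 0.09, -0.089]
contact_force: [0.6, -0.1, -2.0]
gripper_width: 0.108
```

Bow contact has begun. Now the upward tug.

{"name": "apply_moves", "arguments": {"moves": [[1, 1, -2, 0, 0, 0, 0], [1, 1, -3, 0, 0, 0, 0], [1, 1, -3, 0, 0, 0, 0], [1, 0, -2, 0, 0, 0, 0], [1, 0, -1.5, 0, 0, 0, 0], [1, 0, 0, 0, 0, 0, 0]]}}

```text
time: 14.45
tool_pos: [0.5364, -0.0672, 0.2688]
tool_rot: [-0.701, 0.702, 0.09, -0.089]
contact_force: [-0.2, -0.5, -3.7]
gripper_width: 0.104
```

{"name": "apply_moves", "arguments": {"moves": [[1, 0, -1, 0, 0, 0, 0], [1, 0, -1, 0, 0, 0, 0], [1, 0, -1, 0, 0, 0, 0], [1, 0, 0, 0, 0, 0, 0]]}}

```text
time: 14.85
tool_pos: [0.5364, -0.0672, 0.2717]
tool_rot: [-0.701, 0.701, 0.089, -0.089]
contact_force: [-0.2, -0.4, -4.2]
gripper_width: 0.108
```

{"name": "apply_moves", "arguments": {"moves": [[1, 0, -1, 0, 0, 0, 0], [1, 0, -1, 0, 0, 0, 0], [1, 0, 0, 0, 0, 0, 0]]}}

```text
time: 15.15
tool_pos: [0.5364, -0.0671, 0.2737]
tool_rot: [-0.701, 0.701, 0.09, -0.089]
contact_force: [-0.6, -0.6, -4.5]
gripper_width: 0.106
```

{"name": "apply_moves", "arguments": {"moves": [[1, 0, -1, 0, 0, 0, 0], [1, 0, -1, 0, 0, 0, 0], [1, 0, 0, 0, 0, 0, 0]]}}

```text
time: 15.45
tool_pos: [0.5364, -0.0672, 0.2757]
tool_rot: [-0.701, 0.701, 0.09, -0.089]
contact_force: [-0.3, 0.9, -3.6]
gripper_width: 0.108
```

{"name": "apply_moves", "arguments": {"moves": [[1, 0, -0.7, 0, 0, 0, 0], [1, 0, -0.7, 0, 0, 0, 0], [1, 0, 0, 0, 0, 0, 0]]}}

```text
time: 15.75
tool_pos: [0.5362, -0.0671, 0.2762]
tool_rot: [0.702, -0.701, -0.089, 0.09]
contact_force: [1.1, 0.1, -7.0]
gripper_width: 0.109
```

{"name": "apply_moves", "arguments": {"moves": [[1, 0, -0.7, 0, 0, 0, 0], [1, 0, 0, 0, 0, 0, 0], [1, 0, 0, 0, 0, 0, 0]]}}

```text
time: 16.05
tool_pos: [0.5361, -0.0671, 0.2765]
tool_rot: [0.702, -0.701, -0.089, 0.09]
contact_force: [1.8, -0.3, -12.9]
gripper_width: 0.11
```

The gate holds: Fz is −12.9 N against a −4.5 N weight, so the tug was about 8 N with no further travel. I'll lower it onto the bow.

{"name": "apply_moves", "arguments": {"moves": [[1, 0, 1, 0, 0, 0, 0], [1, 1, 2, 0, 0, 0, 0], [1, 1, 3, 0, 0, 0, 0], [1, 1, 4, 0, 0, 0, 0], [1, 1, 4, 0, 0, 0, 0], [1, 1, 3, 0, 0, 0, 0], [1, 0, 2, 0, 0, 0, 0], [1, 0, 0, 0, 0, 0, 0]]}}

```text
time: 16.85
tool_pos: [0.5409, -0.0658, 0.2581]
tool_rot: [0.702, -0.701, -0.089, 0.09]
contact_force: [0.5, -0.3, -4.7]
gripper_width: 0.108
```

{"name": "apply_moves", "arguments": {"moves": [[1, 0, 1, 0, 0, 0, 0], [1, 0, 1, 0, 0, 0, 0], [1, 0, 0, 0, 0, 0, 0]]}}

```text
time: 17.15
tool_pos: [0.5412, -0.0659, 0.2569]
tool_rot: [-0.701, 0.701, 0.09, -0.089]
contact_force: [-0.6, -0.9, -4.3]
gripper_width: 0.108
```

{"name": "apply_moves", "arguments": {"moves": [[1, 0, 1, 0, 0, 0, 0], [1, 0, 0, 0, 0, 0, 0]]}}

```text
time: 17.35
tool_pos: [0.5413, -0.0659, 0.2567]
tool_rot: [-0.701, 0.702, 0.09, -0.089]
contact_force: [-1.0, 1.4, 0.7]
gripper_width: 0.105
```

Weight is on the eye. I'll release in stages.

{"name": "apply_moves", "arguments": {"moves": [[0.7, 0, 0, 0, 0, 0, 0], [0.6, 0, 0, 0, 0, 0, 0], [0.5, 0, 0, 0, 0, 0, 0], [0.3, 0, 0, 0, 0, 0, 0], [0.1, 0, 0, 0, 0, 0, 0], [-0.2, 0, 0, 0, 0, 0, 0], [-0.2, 0, 0, 0, 0, 0, 0], [-0.2, 0, 0, 0, 0, 0, 0], [-0.2, 0, 0, 0, 0, 0, 0]]}}

```text
time: 18.25
tool_pos: [0.5411, -0.0659, 0.2556]
tool_rot: [0.701, -0.701, -0.089, 0.089]
contact_force: [0.1, 0.1, -0.8]
gripper_width: 0.599
```

```bash
python3 t.py .5412 -.0659 .37 104.5
python3 - <<'E'
from h import *
a=manip.grab_frame("scene")
cv2.imwrite("pics/n.png",cv2.resize(a[190:290,210:310],(600,600),interpolation=cv2.INTER_CUBIC))
E
```

```text
t 18.25 tcp [ 0.5411 -0.0659  0.2556] w 0.599 F [ 0.1   0.09 -0.76] T [ 0.02 -0.   -0.03] j [-0.26 -0.14  1.79  0.    1.49 -2.08]
yaw 104.52866830618622 down [-0.  0. -1.]
tool mm [ 1.000e-01 -1.144e+02 -0.000e+00]
turn [-0.    0.03 -0.  ]
```

View pics/n.png

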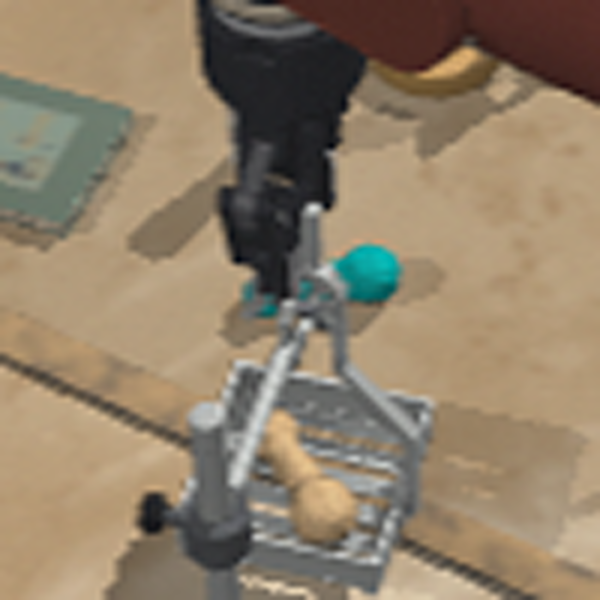

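The basket hangs level from the eye with the bone in it, and the fingers are off the tab (312,215). I'll retreat straight up.

{"name": "apply_moves", "arguments": {"moves": [[-0.2, 0, -5, 0, 0, 0, 0], [-0.2, 0, -10, 0, 0, 0, 0], [-0.2, 0, -20, 0, 0, 0, 0], [-0.2, 0, -30, 0, 0, 0, 0], [-0.2, 0, -30, 0, 0, 0, 0], [-0.2, 0, -30, 0, 0, 0, 0], [-0.2, 0, -25, 0, 0, 0, 0], [-0.2, -20, 0, -20, 0, 0, 0], [-0.2, -30, 0, -30, 0, 0, 0], [-0.2, -30, 0, -30, 0, 0, 0], [-0.2, -20, 0, -20, 0, 0, 0], [-0.2, 0, 0, 0, 0, 0, 0], [-0.2, 0, 0, 0, 0, 0, 0], [-0.2, 0, 0, 0, 0, 0, 0], [-0.2, 0, 0, 0, 0, 0, 0]]}}

```text
time: 19.8
tool_pos: [0.4699, -0.1869, 0.4058]
tool_rot: [0.701, -0.701, -0.09, 0.09]
contact_force: [-0.7, 0.0, 0.2]
gripper_width: 0.601
```

```bash
python3 t.py .5412 -.0659 .37 104.5
python3 - <<'E'
from h import *
a=manip.grab_frame("scene")
cv2.imwrite("pics/o.png",cv2.resize(a[200:300,210:310],(600,600),interpolation=cv2.INTER_CUBIC))
E
```

```text
t 19.8 tcp [ 0.4699 -0.1869  0.4058] w 0.601 F [-0.69  0.    0.19] T [ 0.   -0.03  0.04] j [-0.53 -0.28  1.66  0.    1.76 -2.35]
yaw 104.62184975748846 down [ 2.e-04  1.e-04 -1.e+00]
tool mm [99.5 35.8 99.1]
turn [-0.    0.12  0.01]
```

View pics/o.png

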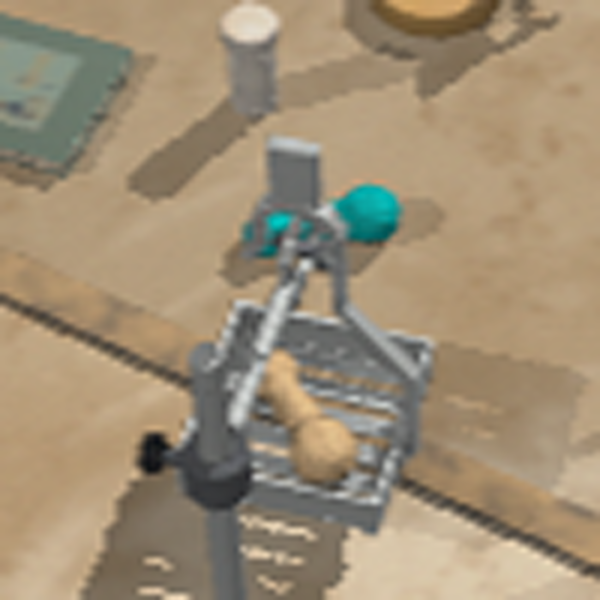

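The basket hangs level and still from the eye, with the bone in it, the vial and turquoise bone untouched and the robot clear. Handing in.

```bash
python3 -c "
from plant import manip
manip.job_done()"
```

```text
the job is handed in; nothing more can be done
```

I hung the basket, with the bone in it, from the eye of the drip stand by its snap hook and handed the job in at about 20 s of the 54 s allowed.

- **Clipping:** I lifted the basket level by its tab and turned it to the stand. I brought the eye in under the hook, then pressed down. I felt the gate resist with about 6 N, and the force then fell back to the bare weight of about 4.5 N as the gate snapped.
- **Tug:** I pulled upwards until the gate held, about 8 N above the weight with almost no further travel. Then I lowered the basket until the eye took the weight, and let go.
- **Last checks:** The final picture shows the basket hanging level and clear of the robot. The bone is in it, and the vial and turquoise bone are where they were. The force on the gripper was about zero. The stone was not in that final crop, and the tape only partly; I did not go near either.
- **Disagreement:** The gate contact put the eye's bar at about 219 mm and the bow contact at about 221 mm, so the bar may not have been exactly at the bow's resting point when I released it.

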